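Turn the ball dish towards the empty bin

ROBOT

A 6-joint arm with a two-finger parallel gripper is mounted at the origin on the work surface. World frame = base frame: x ahead of the robot, y to its left, z up, the work surface at z = 0. Lengths are in mm, angles in degrees, forces in N, time in s.
With the tool pointing down it reaches from about 350 to 875 mm from the base axis. Payload 15.5 kg.
Tool frame: the origin (TCP) lies at the very end of the fingers, on their centre line; the grasp point (between the pads) lies 19 mm behind it; y points along the fingers, z is the direction in which the jaws open and shut, and the axes are right-handed (so a half turn about y gives the same grasp; the last joint's range is limited). The gripper opens to 85 mm and grips with 20 to 120 N. Pads are 22 mm wide; open, the fingers measure 114 mm over their backs; the gripper's body (76 mm by 85 mm) begins 54 mm behind the grasp point. The pads swing forward as they close: fully open they stand 13 mm farther back than shut.
Start: joints at [-70.159, 28.281, 77.091, -0, 74.628, -5.472], TCP at [267.231, -564.99, 231.277] pointing down, gripper open.
Joint ranges: [-166.48, 166.48], [-47.26, 123.95], [12.59, 153.08], [-70.14, 250.14], [6.76, 159.57], [-176.63, 176.63]. Speed limits (degrees/s): [108.29, 108.29, 147.25, 172.46, 172.46, 172.46].

INTERFACE

Orientations are given as [roll, pitch, yaw] about the fixed x, y, z axes, in that order (R = Rz(yaw) Ry(pitch) Rx(roll)).
In Python, from bench import robot, eoat, ik, readout, capture, camera_model, job_done gives the robot as it stands. The module is installed in compiled form; this text tells all that it offers. Calls block until the motion is done:
- robot.move_ptp(position, orientation): joint-space move of the TCP to a pose.
- robot.servo_line(position, attitude=None, velocity=150, max_force=None): straight line of the TCP; attitude=None keeps the orientation; velocity is the mean speed in mm/s. With max_force (N) it stops when the force on the tool has changed by that much, and returns True; else False.
- robot.move_j(angles): joint-space move.
- eoat.command_gripper(opening): finger opening in mm; the grip force is fixed at half the most; returns when the fingers have stopped.
- robot.pause(seconds).
- ik(position, orientation): joint angles nearest the present ones, or None.
- readout.read_state(): the state.
- capture(name): name is "scene" or "top"; returns (picture, depth): 480x640x3 uint8, red, green, blue; 480x640 float32, mm along the optical axis (not along the pixel's ray), 0 where there is no reading.
- camera_model(name): a dict with "vfov" (degrees; the focal length in pixels is half the picture's height over the tangent of half this angle, whatever the lens; pixels are square), "cx", "cy" (the principal point, pixels), "R" (3x3) and "t" (3): a world point X has camera coordinates R X + t. Camera axes: x right, y down, z forward; pixel columns grow to the right and rows downward; lengths in mm; the calibration is good to about 2 mm. A picture is of the moment at which its call begins. camera_model takes no time and is no camera call.
A pose or a line that the arm cannot do raises robot.Unreachable and nothing moves.
- job_done(): hands the job in, once; it reports no verdict.
The state is a dict: "time_s": time; "qpos": joint angles; "qd": joint speeds; "joint_torque": joint torques, N m; "ee_pos": TCP position; "tcp_rot": TCP orientation; "force": force on the tool from outside, world axes, zero at the start; "ft_torque": the same for the moment, N m; "grip_width": finger opening in mm.
Only numpy, scipy, OpenCV 4.12 (cv2) and the standard library are available. Lean on these libraries where they do the work, as an engineer would, in place of code of your own. Each camera call takes 0.05 s, during which the arm holds its last target.

TASK

On the parts scale stands a shallow metal dish with a handle, a pouring spout and one loose bearing ball in the middle. Take it by the handle, lift it straight up about 10 cm clear of the scale, then, keeping it level over the scale, turn it roughly a quarter turn so that its spout points at the middle of the empty yellow bin (the bins left and right of the scale look alike, but the other one is full of cartons). Keep the ball resting in the middle of the dish all the time without touching it, leave everything else where it is, and finish still holding the dish up there, level and still, ready for tipping.

Things in the scene. Friction and masses are not known exactly. Their poses are not given: they have to be found in the camera images.
- dish_handle (a point): Grip point of the dish's handle: the centre of a straight level steel bar 80 mm long, 14 mm wide and 16 mm tall (its underside 22 mm above the scale's platform). Axes are the dish's own: x runs along the bar towards the dish and on to the spout, y is across the bar, z up. The dish and handle weigh about 0.17 kg, so the heavy ball side hangs out beyond the grip: hold firmly.
- dish_centre (a point): Centre of the dish's inner floor, 7 mm above its underside. Round aluminium dish of 128 mm outer diameter, 19 mm high at the rim, standing on a flat disc foot 100 mm across, with a small flat floor (about 24 mm across) and walls sloping up about 14 degrees. x points to the spout, z up. The handle's grip point is at x = -100 mm, z = +23 mm from here; the bar runs from x = -64 to -144 mm.
- dish_spout (a point): Tip of the small open pouring spout on the rim opposite the handle, 92 mm from the dish's centre.
- dish: The same dish with its handle; origin at the centre of its underside, x to the spout, z up; it stands on the scale at the start.
- ball_center (a point): Centre of the loose steel bearing ball, 25 mm in diameter, 64 g, lying on the dish's floor and free to roll.
- scale_top (a point): Centre of the scale's square flat dark steel platform, 190 x 190 mm, 46 mm above the table. The scale is fixed. z up.
- scale: The same fixed scale, 200 x 200 x 46 mm; origin at the centre of its underside.
- bin_empty_mid (a point): Middle of the empty yellow hopper bin, 45 mm above the table: 200 mm (x) x 140 mm (y) x 90 mm high, cut down to 45 mm at the front (-x), fixed to the left or to the right of the scale.
- bin_full_mid (a point): Middle of the identical yellow bin on the other side, full of cartons that reach 113 mm above the table. Fixed. Not the one to point at.
- carton_a: Bystander, to be left alone: small cardboard carton 65 x 50 x 55 mm. Origin at its underside's centre.
- carton_b: Bystander, to be left alone: flat cardboard carton 60 x 90 x 45 mm. Origin at its underside's centre.
- jar: Bystander, to be left alone: clear screw-top jar, 56 mm wide, 75 mm high. Origin at its underside's centre.
- spanner: Bystander, to be left alone: steel spanner lying flat. Origin at its underside's centre.
- fitting: Bystander, to be left alone: brass pipe fitting, 28 mm wide, 36 mm high. Origin at its underside's centre.
- tape: Bystander, to be left alone: roll of paper tape lying flat, 90 mm across, 24 mm high. Origin at its underside's centre.
- pen: Bystander, to be left alone: thick black marker pen, 120 mm long, 16 mm thick, lying flat. Origin at its underside's centre.

How it is judged (in metres and radians):
On the way, in this order (a step that is already met when the one before it is completed fails the run):
1. the dish is lifted clear of the scale in the fingers, not yet turned to the empty bin (z of dish_centre in the frame of scale_top above 0.05 m and contact force between dish and the fingers above 1 N and contact force between dish and scale below 0.05 N), for 0.2 s.
2. held up and level, the dish is turned so that its spout points at the middle of the empty bin (all of step 1 and x of bin_empty_mid in the frame of dish_centre above 0.1 m and y of bin_empty_mid in the frame of dish_centre between -0.06 and 0.06 m and angle between dish_centre's own z axis and vertical below 0.15 rad), for 0.2 s.
At the end, for the whole second after the job is handed in: Dish held in the fingers 50 to 180 mm above the scale, touching nothing else, its centre within 70 mm of the scale's, level within 0.13 rad, still; its spout line passes within 60 mm of the empty bin's middle; ball within 22 mm of the dish's centre, nearly still (all of step 1 and x of bin_empty_mid in the frame of dish_centre above 0.1 m and y of bin_empty_mid in the frame of dish_centre between -0.06 and 0.06 m and z of dish_centre in the frame of scale_top below 0.18 m and horizontal distance between dish_centre and scale_top below 0.07 m and angle between dish_centre's own z axis and vertical below 0.13 rad and horizontal distance between ball_center and dish_centre below 0.022 m and distance between ball_center and dish_centre below 0.03 m and linear speed of dish below 0.03 m/s and linear speed of ball below 0.06 m/s); the arm keeps its last pose, push and grip.
It fails at once if the ball strays more than 32 mm from the middle of the dish or leaves it (not (horizontal distance between ball_center and dish_centre below 0.032 m and distance between ball_center and dish_centre below 0.045 m)).
It fails at once if the dish is tipped more than 0.25 rad (angle between dish_centre's own z axis and vertical above 0.25 rad).
It fails at once if the robot touches the ball (contact force between ball and the arm above 0.3 N).
It fails at once if a bystander is moved more than 30 mm (distance of any of carton_a, carton_b, jar, spanner, fitting, tape, pen from where it was at the start of the episode above 0.03 m).
It also fails if it takes over 53 s, if anything falls off the work surface, if the arm or the gripper's body presses on something with over 40 N, if the wrist force passes 120 N, or if a joint passes its speed limit or range.

## Working session

There is one attempt and no reset: what is moved stays moved. The work goes in short steps, each a Python script; the robot and the scene stay as the last script left them, time stands still between calls to the robot, and variables do not carry over. Pictures are saved under pics/ and viewed, and the job is handed in when it is done.

```bash
mkdir -p pics; python3 - <<'E'
from bench import *
import cv2,numpy as np
for n in("scene","top"):
    p,d=capture(n);cv2.imwrite(f"pics/{n}0.png",p[:,:,::-1]);np.savez(f"{n}0.npz",p=p,d=d)
    print(n,camera_model(n))
print(readout.read_state())
E
```

```text
scene {'vfov': 51.25899369333139, 'cx': 323.2006888220228, 'cy': 235.57055558302073, 'R': array([[-0.63955839,  0.76865348,  0.01169989],
       [ 0.62768031,  0.53092751, -0.56932715],
       [-0.44382709, -0.35677417, -0.8220278 ]]), 't': array([ 369.53204948, -304.42648438, 1299.74269364])}
top {'vfov': 51.60488997430616, 'cx': 325.1646910015169, 'cy': 237.63381776559586, 'R': array([[ 0.01242109, -0.9999131 ,  0.00441735],
       [-0.99058357, -0.01290733, -0.13629966],
       [ 0.13634483, -0.00268276, -0.99065781]]), 't': array([ -25.68934575,  560.05235603, 1011.40365393])}
{'time_s': 0.1, 'qpos': array([-7.01593037e+01,  2.83105325e+01,  7.71226741e+01, -8.40955485e-04,
        7.46277062e+01, -5.47285910e+00]), 'qd': array([-0.03139965, -0.06747381, -0.09644792, -0.07249447,  0.00265095,
       -0.00332799]), 'joint_torque': array([-3.12468919e-04, -8.83591104e+01, -3.84563398e+01, -1.45122926e-04,
        5.15796739e-03,  9.15987755e-06]), 'ee_pos': array([ 267.11400902, -564.70061412,  230.7738304 ]), 'tcp_rot': array([-9.00607124e+01,  5.00256896e-03, -1.54686224e+02]), 'force': array([-0.34923134, -0.99831758,  0.16759808]), 'ft_torque': array([ 0.03950532, -0.05266758,  0.0303534 ]), 'grip_width': 85.32644221292227}
```

View pics/scene0.png

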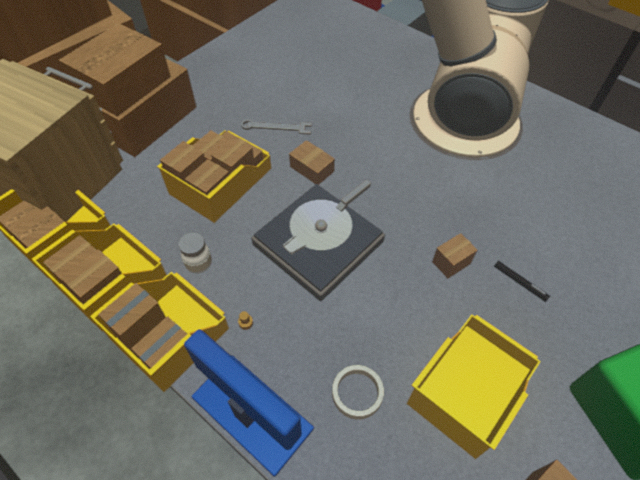

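View pics/top0.png

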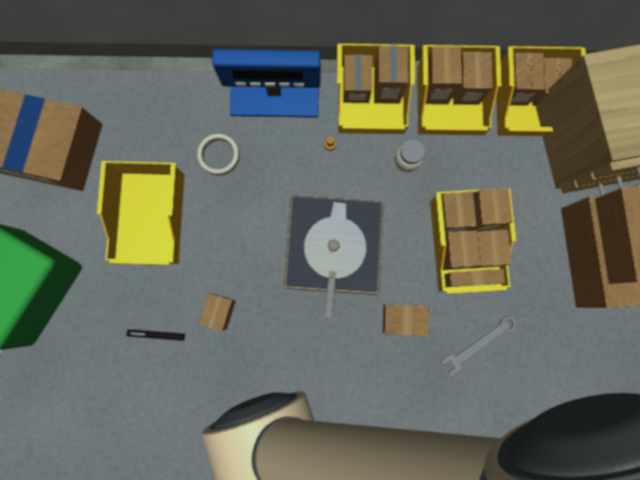

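The empty bin is on the left in the top view (about 140,215), so +y. The dish is at (335,247), its handle pointing at the robot (330,300) and its spout at (340,207). Next I'll measure these from depth.

```bash
cat > h.py <<'E'
import numpy as np,cv2
from bench import camera_model
def cloud(n,d):
    m=camera_model(n);f=240/np.tan(np.radians(m["vfov"]/2))
    v,u=np.mgrid[:480,:640]
    c=np.stack([(u-m["cx"])/f*d,(v-m["cy"])/f*d,d],-1)
    return (c-m["t"])@m["R"]
E
python3 - <<'E'
from h import *
for n in("top","scene"):
    z=np.load(n+"0.npz");P=cloud(n,z["d"].astype(float));p=z["p"].astype(int);ok=z["d"]>0
    X,Y,Z=P[...,0],P[...,1],P[...,2]
    win=ok&(np.ptp(p,axis=2)<60)
    if n=="top":
        for (u,v) in [(335,247),(330,300),(329,312),(340,207),(310,220),(140,215),(477,240),(380,205),(215,310),(405,320)]: print((u,v),P[v,u].round(0),p[v,u])
        C=P[247,334]
    near=win&(np.hypot(X-C[0],Y-C[1])<190)
    plate=near&(abs(Z-46)<5)&(p.mean(2)<75)&(np.hypot(X-C[0],Y-C[1])<150)
    r=cv2.minAreaRect(P[plate][:,:2].astype(np.float32));print(n,"plate",plate.sum(),r,np.median(Z[plate]))
    b=near&(Z>52)&(p.mean(2)>95)
    n_,l,s,_=cv2.connectedComponentsWithStats(b.astype(np.uint8))
    k=1+np.argmax(s[1:,4]);dish=l==k
    # rim: points by height
    q=P[dish];print("dish n",len(q),q.min(0).round(),q.max(0).round())
    rim=dish&(Z<75)&(Z>56)
    h=near&(Z>76)&(Z<92)&(np.hypot(X-C[0],Y-C[1])>68)
    print("handle n",h.sum(),P[h].mean(0).round(1),cv2.fitLine(P[h][:,:2].astype(np.float32),cv2.DIST_HUBER,0,.01,.01).ravel() if h.sum()>5 else 0, P[h].min(0).round(),P[h].max(0).round())
    ball=near&(Z>68)&(np.hypot(X-C[0],Y-C[1])<30);print("ball",ball.sum(),P[ball].mean(0).round(1))
    yel=ok&(p[...,0]>120)&(p[...,1]>100)&(p[...,2]<70)&(X<C[0]+190)&(Z>-5)
    for s_ in (1,-1):
        w=yel&((Y-C[1])*s_>120)&(abs(Y-C[1])<420)&(Z>60)
        print("bin",s_,w.sum(),cv2.minAreaRect(P[w][:,:2].astype(np.float32)) if w.sum()>5 else 0)
    pic=np.load(n+"0.npz")["p"][:,:,::-1].copy();pic[plate]=(255,0,0);pic[h]=(0,0,255);pic[ball]=(0,255,0)
    cv2.imwrite(f"pics/{n}_seg.png",cv2.resize(pic[150:350,230:430],(600,600),interpolation=0))
E
```

```text
(335, 247) [536. -39.  79.] [126 131 119]
(330, 300) [429. -30.  85.] [126 135 139]
(329, 312) [405. -28.  85.] [129 136 140]
(340, 207) [621. -48.  69.] [165 175 179]
(310, 220) [596.  14.  47.] [62 68 75]
(140, 215) [610. 389.   3.] [210 210  61]
(477, 240) [ 551. -320.  103.] [129 103  68]
(380, 205) [ 630. -134.   48.] [72 76 77]
(215, 310) [406. 205.  53.] [156 133  91]
(405, 320) [ 391. -185.   45.] [150 128  88]
top plate 4067 ((547.941162109375, -36.85081481933594), (185.72596740722656, 187.28614807128906), 86.63241577148438) 45.786899282929774
dish n 3314 [ 396. -101.   52.] [631.  23.  88.]
handle n 260 [431.4 -28.8  83.1] [ 9.9535471e-01 -9.6275911e-02  4.3122818e+02 -2.8816769e+01] [396. -39.  77.] [467. -20.  88.]
ball 102 [541.  -36.1  73.8]
bin 1 329 ((653.0899047851562, 308.88494873046875), (161.86883544921875, 75.43638610839844), 30.72446632385254)
bin -1 557 ((563.0347900390625, -324.26739501953125), (185.03062438964844, 149.63894653320312), 4.179641246795654)
scene plate 1043 ((550.6512451171875, -36.62688446044922), (189.33021545410156, 190.4259033203125), 86.40545654296875) 46.03530873737204
dish n 2768 [ 396. -103.   52.] [633.  24.  87.]
handle n 211 [432.8 -27.8  82.9] [ 9.94122505e-01 -1.08260944e-01  4.32422485e+02 -2.74692726e+01] [396. -39.  76.] [468. -19.  87.]
ball 93 [544.7 -34.5  74.1]
bin 1 538 ((656.2659301757812, 307.8343200683594), (162.15475463867188, 78.57896423339844), 30.924564361572266)
bin -1 464 ((595.7696533203125, -322.97418212890625), (126.01210021972656, 154.9561004638672), 4.8655900955200195)
```

View pics/top_seg.png

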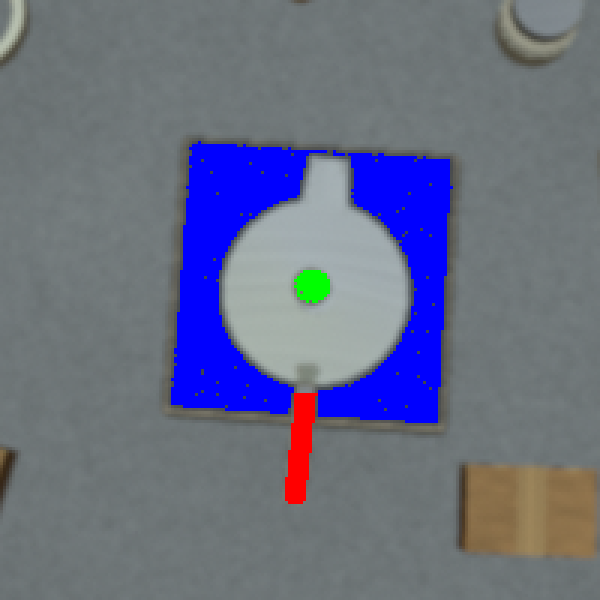

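```bash
python3 - <<'E'
from h import *
from bench import *
z=np.load("top0.npz");P=cloud("top",z["d"].astype(float));p=z["p"].astype(int)
X,Y,Z=P[...,0],P[...,1],P[...,2]
w=(z["d"]>0)&(p[...,0]>100)&(p[...,1]>90)&(p[...,2]<80)&(Y>250)&(Y<520)&(X<750)&(Z>-5)&(p[...,0]>p[...,1]-25)
n,l,s,_=cv2.connectedComponentsWithStats(w.astype(np.uint8));k=1+np.argmax(s[1:,4]);w=l==k
print(w.sum(),cv2.minAreaRect(P[w][:,:2].astype(np.float32)))
s=readout.read_state();print(s["qpos"])
from scipy.spatial.transform import Rotation as R
for a in (0,180):
  for nm,yaw,pos in (("grasp",-5.9,(450.5,-30.2,110)),("end",83.,(540,-128,160))):
    # tool y down, tool z = jaw axis = dish y
    th=np.radians(yaw+a);zt=np.array([-np.sin(th),np.cos(th),0]);yt=np.array([0,0,-1.]);xt=np.cross(yt,zt)
    o=R.from_matrix(np.c_[xt,yt,zt]).as_euler("xyz",degrees=True)
    q=ik(pos,o);print(a,nm,o.round(2),None if q is None else np.round(q,1))
E
```

```text
5659 ((602.69580078125, 367.7186584472656), (154.5965118408203, 205.06199645996094), 88.99776458740234)
[-7.01593037e+01  2.83105325e+01  7.71226741e+01 -8.40955485e-04
  7.46277062e+01 -5.47285910e+00]
0 grasp [-90.    0.   -5.9] [-11.4  25.1 108.9   0.   46.  -95.5]
0 end [-90.   0.  83.] [-19.5  27.4  92.   -0.   60.6 167.5]
180 grasp [-90.    0.  174.1] [-11.4  25.1 108.9  -0.   46.   84.5]
180 end [-90.   0. -97.] [-19.5  27.4  92.    0.   60.6 -12.5]
```

```bash
python3 - <<'E'
from h import *
from bench import *
o=[-90,0,174.1]
robot.move_ptp([450.5,-30.2,170],o)
robot.servo_line([450.5,-30.2,100],velocity=80)
s=readout.read_state();print(s["time_s"],s["ee_pos"],s["tcp_rot"])
print(robot.servo_line([450.5,-30.2,57],velocity=40,max_force=8))
s=readout.read_state();print(s["time_s"],s["ee_pos"],s["force"])
for n in("scene","top"):
    p,d=capture(n);cv2.imwrite(f"pics/{n}1.png",cv2.resize(p[130:350,200:460,::-1],(780,660))[:600]);np.savez(f"{n}1.npz",p=p,d=d)
E
```

```text
3.1667 [450.75208287 -30.27399712 100.31054404] [-8.99963833e+01  3.20558580e-02  1.74097111e+02]
False
4.3917 [450.62177662 -30.22285649  57.19110006] [ 0.44795654 -0.53838543  0.93320014]
```

View pics/scene1.png

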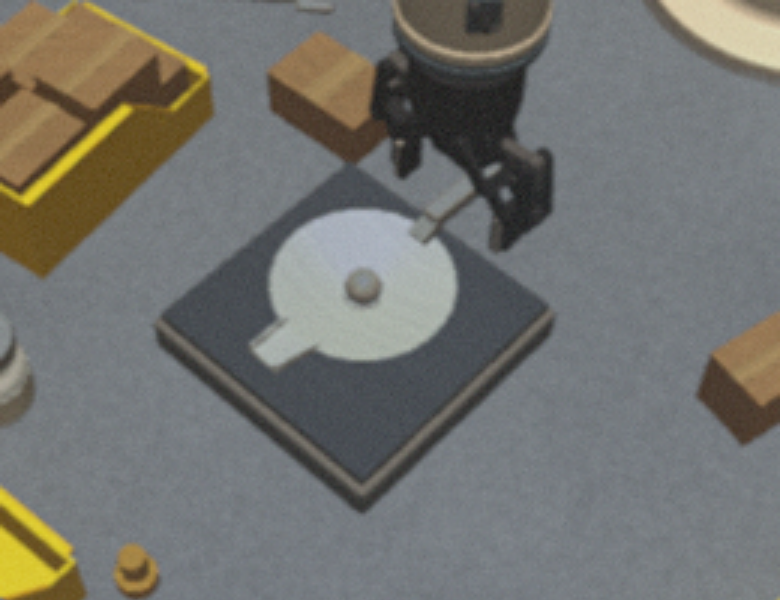

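View pics/top1.png

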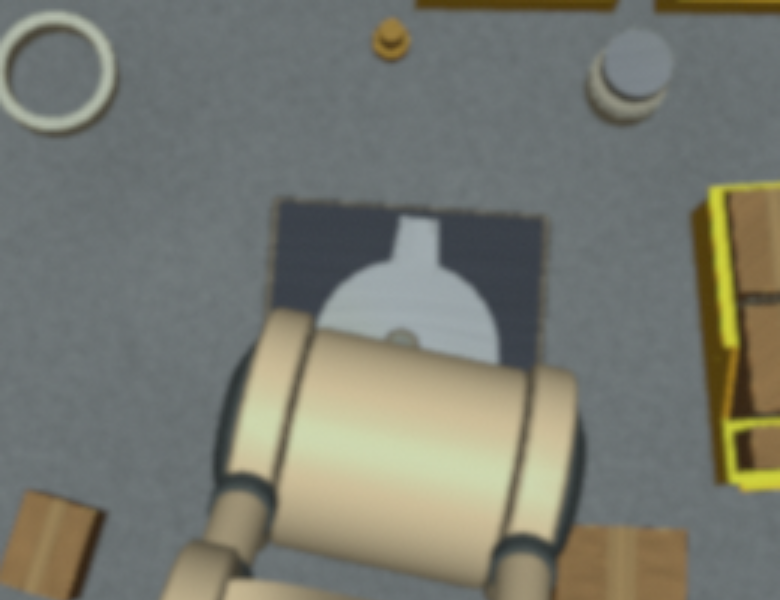

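The fingers straddle the bar at about (460,195) in the enlarged scene view, and the ball is central at (362,285). Closing the gripper, then a slow lift of a few mm.

```bash
python3 - <<'E'
from h import *
from bench import *
eoat.command_gripper(10)
s=readout.read_state();print(s["time_s"],s["grip_width"],s["ee_pos"],s["force"],s["ft_torque"])
robot.servo_line([450.5,-30.2,70],velocity=12)
robot.pause(.3)
s=readout.read_state();print(s["time_s"],s["grip_width"],s["ee_pos"],s["force"],s["ft_torque"])
for n in("scene",):
    p,d=capture(n);cv2.imwrite(f"pics/{n}2.png",cv2.resize(p[130:350,200:460,::-1],(780,660))[:600]);np.savez(f"{n}2.npz",p=p,d=d)
    P=cloud(n,d.astype(float));X,Y,Z=P[...,0],P[...,1],P[...,2]
    a=np.load("scene0.npz")
    r=np.hypot(X-540,Y+39.4)
    m=(r<60)&(r>20)&(Z>48)&(d>0)&(p.mean(2)>90)
    for th in (0,90,180,270):
        t=np.radians(th-5.9);u=(X-540)*np.cos(t)+(Y+39.4)*np.sin(t);v=-(X-540)*np.sin(t)+(Y+39.4)*np.cos(t)
        k=m&(u>25)&(u<55)&(abs(v)<15);print(th,k.sum(),(Z[k]-.25*(r[k]-12)).mean().round(1))
    b=(p.mean(2)<p.mean()*2)&(r<35)&(Z>75);print("ball pts",b.sum(),P[b].mean(0))
E
```

```text
5.1417 12.88035620894236 [450.52640004 -30.23623193  57.08273986] [-0.48218348 -1.08459878  3.05995686] [-0.12515281  0.10343886 -0.13881999]
6.675 12.967714722764718 [450.46041902 -30.19931602  69.97511363] [-0.46086408  0.79386133 -1.77687139] [ 0.09270503  0.12712468 -0.01971518]
0 160 64.5
90 160 64.4
180 830 307.5
270 194 64.4
ball pts 116 [545.52599205 -33.61662235  85.12588599]
```

View pics/scene2.png

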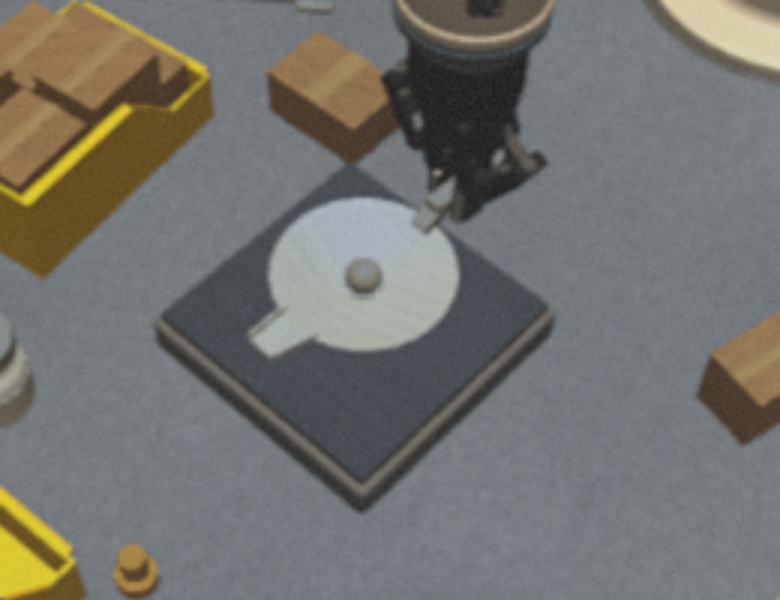

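The dish is up about 12 mm and level, with the ball central at (363,275). Continuing the lift, then the turn.

```bash
python3 - <<'E'
from h import *
from bench import *
robot.servo_line([450.5,-30.2,157],velocity=30)
robot.pause(.8)
s=readout.read_state();print(s["time_s"],s["grip_width"],s["ee_pos"],s["force"])
capture("scene")
C=np.array([545,-39]);t=np.radians(82)
g=C-90*np.array([np.cos(t),np.sin(t)])
robot.servo_line([g[0],g[1],157],[-90,0,-98],velocity=18)
robot.pause(1)
s=readout.read_state();print(s["time_s"],s["grip_width"],s["ee_pos"],s["tcp_rot"],s["force"],s["qpos"])
for n in("scene","top"):
    p,d=capture(n);cv2.imwrite(f"pics/{n}3.png",p[...,::-1]);np.savez(f"{n}3.npz",p=p,d=d)
    P=cloud(n,d.astype(float))
    m=(np.hypot(P[...,0]-C[0],P[...,1]-C[1])<115)&(P[...,2]>140)&(P[...,2]<190)&(P[...,1]>-90)&(p.mean(2)>90)&(d>0)
    q=P[m];print(n,len(q),q.min(0).round(),q.max(0).round())
    mm=m&(P[...,2]<170)
    r=np.hypot(P[...,0]-C[0],P[...,1]-C[1]);k=m&(r>20)&(r<55)
    A=np.c_[P[k][:,:2]-C,(r[k]),np.ones(k.sum())];print("plane tilt/slope",np.linalg.lstsq(A,P[k][:,2],rcond=None)[0].round(3))
    b=m&(r<32)&(P[...,2]>166);print("ball",b.sum(),P[b].mean(0).round(1) if b.sum() else 0)
    e=m&(P[...,1]>C[1]+75);print("spout",e.sum(),P[e].mean(0).round(1),P[e].max(0).round(1))
E
```

```text
10.575 12.656006200197181 [450.49581178 -30.20751353 156.98928393] [-0.36335226 -0.13013235 -2.25810926]
18.8667 13.022851364375713 [ 532.4726914  -128.12294566  156.99594245] [-9.00000639e+01  6.75717419e-05 -9.79993206e+01] [ 0.49102724  0.1451276  -1.96378257] [-1.97768498e+01  2.70985262e+01  9.31710470e+01  6.14866714e-05
  5.97305031e+01 -1.17775602e+01]
scene 2823 [482. -90. 149.] [609.  53. 179.]
plane tilt/slope [-2.00000e-03  7.00000e-03  2.68000e-01  1.47677e+02]
ball 114 [545.7 -34.7 173. ]
spout 112 [557.1  44.3 167.5] [571.1  52.9 174.5]
top 2326 [485. -90. 147.] [607.  53. 180.]
plane tilt/slope [-3.00000e-03 -4.00000e-03  2.75000e-01  1.47069e+02]
ball 135 [541.3 -36.2 173.2]
spout 131 [556.2  43.7 166.6] [569.1  52.8 174.4]
```

View pics/scene3.png

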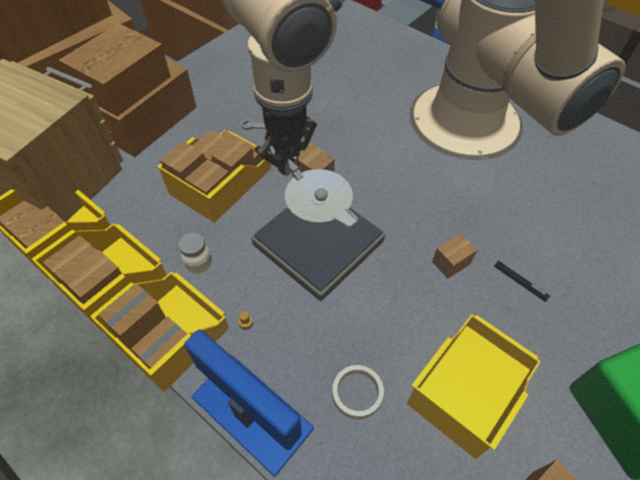

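View pics/top3.png

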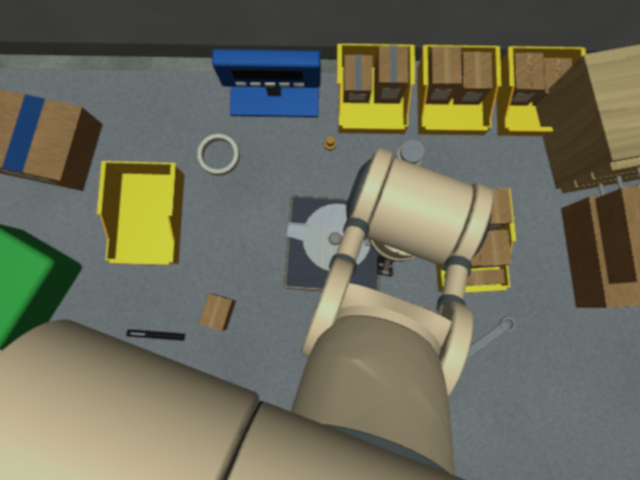

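The pictures show the dish level above the scale, its spout (scene 345,215; top 297,230) pointing at the empty left bin and the ball central. Nothing else has moved, so I'm handing in.

```bash
python3 -c "
from bench import *
job_done()"
```

```text
the job is handed in; nothing more can be done
```

I gripped the dish by its handle, lifted it straight up 100 mm and turned it about 88° so its spout points at the empty bin on the left (+y). I handed the job in at about 19 s with the dish still held there; no verdict is reported.

Last checks, from both cameras and the arm's readings:
- **Level:** the dish is tilted less than 0.01 rad.
- **Ball:** it lies about 3–4 mm from the dish's centre.
- **Position:** the dish's centre is about 5 mm from the scale's centre, and its floor is about 100 mm above the scale.
- **Spout line:** it points along about 82° and passes within about 10 mm of the bin middle I estimated at (603, 368) mm. That estimate has an uncertainty of about 10 mm.
- **Grip and surroundings:** the grip held at 13 mm and the dish did not visibly slip. In the pictures every bystander that could be seen was where it started; one carton and part of the spanner were hidden by the arm.

No check failed. The only disagreement was a 2–4 mm offset between the two cameras.

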